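# Reverse the ratchet and wind the can clamp open to its stop

### The arm

A 6-joint arm with a two-finger parallel gripper is mounted at the origin on the work surface; the furniture and walls round the work are solid. World frame = base frame: x ahead of the robot, y to its left, z up, the work surface at z = 0. Lengths are in m, angles in rad, forces in N, time in s.
With the tool pointing down it reaches from about 0.375 to 0.975 m from the base axis. Payload 3.8 kg.
Tool frame: the origin (TCP) lies midway between the tips of the shut fingers; the grasp point (between the pads) lies 19 mm behind it; x points along the fingers, y is the direction in which the jaws open and shut, and the axes are right-handed (so a half turn about x gives the same grasp; the last joint's range is limited). The gripper opens to 88 mm and grips with 3 to 60 N. Pads are 18 mm wide; open, the fingers measure 123 mm over their backs; the gripper's body (75 mm by 187 mm) begins 45 mm behind the grasp point.
Start: joints at [-1.233, 0.264, 1.604, -0, 1.274, -0.037], TCP at [0.247, -0.628, 0.239] pointing down, gripper open.
Joint ranges: [-2.63, 2.63], [-0.94, 2.18], [0.31, 2.57], [-1.31, 4.45], [0, 2.66], [-2.55, 2.55]. Speed limits (rad/s): [2.57, 2.57, 3.14, 3.14, 3.14, 3.14].

### API

Orientations are given as a rotation vector (axis times angle).
In Python, from cell import manip, inverse_kinematics, cams, order gives the robot as it stands. Calls block until the motion is done:
- manip.move_pose(position, orientation): joint-space move of the TCP to a pose.
- manip.move_linear(position, rate=0.15, rot=None): straight line of the TCP; rot=None keeps the orientation; rate is the mean speed in m/s.
- manip.set_joints(angles): joint-space move.
- manip.set_gripper(opening, force=None): finger opening in m; force is the grip in N (None keeps the last); returns when the fingers have stopped.
- manip.dwell(seconds).
- inverse_kinematics(position, orientation): joint angles nearest the present ones, or None.
- manip.state(): the state.
- cams.capture(name): name is "scene" or "top"; returns a dict with "image" (384x512x3 uint8, blue, green, red), "z_map" (384x512 float32, m along the optical axis (not along the pixel's ray), 0 where there is no reading), "intrinsics" (3x3 intrinsics, pixels), "k1" (the pictures are not rectified: a ray, as slopes to the right and down, at radius r is drawn at 1 + k1 r^2 times it, then the intrinsics apply), "position" and "orientation" of the camera in the world. Camera axes: x right, y down, z forward; pixel columns grow to the right and rows downward; lengths in m; the calibration is good to about 2 mm. A picture is of the moment at which its call begins.
A pose or a line that the arm cannot do raises manip.IKError and nothing moves.
- order.close_job(): hands the job in, once; it reports no verdict.
The state is a dict: "clock": time; "joint_pos": joint angles; "joint_velocities": joint speeds; "tau": joint torques, N m; "tool_pos": TCP position; "tcp_rot": TCP orientation; "contact_force": force on the tool from outside, world axes, zero at the start; "moment": the same for the moment, N m; "gripper_width": finger opening in m.
Only numpy, scipy, OpenCV 4.12 (cv2) and the standard library are available. Lean on these libraries where they do the work, as an engineer would, in place of code of your own. Each camera call takes 0.05 s, during which the arm holds its last target.

### The job

The can clamp has just been tightened with the ratchet that sits on its screw. Flip the ratchet's direction lever to the loosening side (counter-clockwise from above), then swing the handle back and forth to wind the jaw off the can until it is snug against its stop block. Feel for the stop: lean on it with about 5 N at the grip, but do not force the screw, do not tighten the clamp further, and leave the can and the other things standing where they are.

Things in the scene. Friction and masses are not known exactly. Their poses are not given: they have to be found in the camera images.
- screw_axis (a point): Point on the upright axis of the clamp screw (hex head on a toothed wheel), 63.5 mm above the table, at mid-height of the handle's grip. Fixed to the clamp bed: steel plate 235x100x12 mm, aluminium housing 62x72 mm and 52 mm high under the screw. Its x axis runs from the screw to the can, z is up; the handle points along its -x axis (roughly to the robot) at ratchet angle 0
- ratchet_grip (a point): Grip point of the ratchet handle: centre of its round black grip (20 mm thick, 76 mm long, level, underside 53 mm above the table), 145 mm from the screw axis. Its x axis points outward along the handle. The handle swings level about the screw axis and cannot come off
- ratchet (a joint): Swing of the handle about the screw axis (rad), positive counter-clockwise from above, from -0.85 to 0.85; 0 = along -x of screw_axis. At the grip point a free swing takes about 1.5 N and driving the screw 3.5 N while it moves (less once held still). Ten teeth: up to 0.65 rad of swing may pass before it catches
- lever_knob (a point): Middle of the upright black roller knob (it spins freely) on the direction lever: 10 mm thick, from 72 to 94 mm above the table, so it stands 20 mm above the grip. The lever turns about a pivot on the handle 56 mm from the screw axis; the knob is 34 mm farther out. Its throw is 26 mm across the handle; about 1 N pushes it over
- direction_lever (a joint): Lever angle (rad) about its pivot, positive counter-clockwise from above, -0.4 to 0.4; an over-centre spring holds it to either side. Negative (start): the ratchet drives the screw clockwise (tighten) and runs free the other way. Positive: it drives counter-clockwise (loosen) and runs free clockwise. On either side it may rest at 0.15 to 0.4 until a pawl nose drops between teeth
- clamp_screw (a joint): Turn of the clamp screw (rad), positive counter-clockwise from above = loosening, 0 = as tightened. Stiff: stays where it is left. Each radian draws the jaw back 15 mm; the whole way to the stop is 1.0 to 1.8 rad
- jaw: Steel jaw, 18 mm thick with its rubber pad, 50 mm wide, 30 mm high, that slides on the clamp bed between can and stop; the screw moves it. Its origin lies on the screw axis at table height while the clamp is shut
- jaw_rear (a point): Middle of the jaw's rear face (toward the screw), 37.5 mm above the table. x axis as screw_axis
- stop_block: Fixed dark steel stop block, 9x44x22 mm, on the guideway between jaw and screw housing; it is set at a different place each time. Origin: lower edge of its front face
- stop_face (a point): Middle of the stop block's front face, which the jaw's rear face comes up against; x axis as screw_axis. Once they touch, the force across the grip point rises by about 0.3 N for each mm of further swing and stays when held: 3 N held is just snug, 5 N right, 9 N or more forces the screw (90 N on the stop)
- can_center (a point): Middle (53.5 mm up) of the sealed can, 71 mm diameter, 107 mm high, standing loose on the 12 mm clamp plate between the jaw and two posts, 133.5 mm from the screw axis
- spanner_13: Bystander: steel spanner lying flat, 84x149x6 mm
- lid_stack: Bystander: stack of can lids, 73 mm diameter, 86 mm high

How it is judged:
On the way, in this order (a step that is already met when the one before it is completed fails the run):
1. the direction lever is flipped to the loosening side while the jaw is still where it was (value of joint direction_lever above 0.12 rad and value of joint clamp_screw below 0.3 rad), for 0.2 s.
2. the jaw is pressed snug against the stop block (more than 12 N) (contact force between jaw and stop_block above 12 N), for 0.1 s.
At the end, for the whole second after the job is handed in: The jaw's rear face is within 2 mm of the stop block's front face, having been pressed snug against it, the direction lever is still on the loosening side, the screw is at rest, and the can stands upright within 15 mm of where it stood (x of jaw_rear in the frame of stop_face below 0.002 m and value of joint direction_lever above 0.12 rad and not (velocity of joint clamp_screw above 0.05 rad/s) and angle between can_center's own z axis and vertical below 0.1 rad and distance of can_center from where it was at the start of the episode below 0.015 m); the robot touches nothing.
It fails at once if the screw is forced: more than 90 N between jaw and stop block (contact force between jaw and stop_block above 90 N).
It fails at once if the clamp is tightened further (screw turned clockwise by more than 0.15 rad) (value of joint clamp_screw below -0.15 rad).
It fails at once if the can is tipped or pushed out of place (angle between can_center's own z axis and vertical above 0.3 rad or distance of can_center from where it was at the start of the episode above 0.03 m).
It fails at once if a bystander is pushed more than 3 cm (distance of any of spanner_13, lid_stack from where it was at the start of the episode above 0.03 m).
It also fails if it takes over 67 s, if anything falls off the work surface, if the arm or the gripper's body presses on something with over 40 N, if the wrist force passes 120 N, or if a joint passes its speed limit or range.

## Working session

There is one attempt and no reset: what is moved stays moved. The work goes in short steps, each a Python script; the robot and the scene stay as the last script left them, time stands still between calls to the robot, and variables do not carry over. Pictures are saved under pics/ and viewed, and the job is handed in when it is done.

```bash
ls; mkdir -p pics
python3 - <<'E'
from cell import manip,cams
import cv2,numpy as np
s=manip.state()
for k in s: print(k,np.round(s[k],4))
for n in("scene","top"):
    c=cams.capture(n)
    cv2.imwrite(f"pics/{n}0.png",c["image"])
    np.savez(f"pics/{n}0.npz",**c)
    print(n,c["intrinsics"],c["k1"],c["position"],c["orientation"])
E
```

```text
pics
clock 0.0
joint_pos [-1.2329  0.2647  1.6053 -0.      1.2737 -0.0369]
joint_velocities [-0.0015  0.0018  0.0001 -0.0012  0.002  -0.0013]
tau [-2.00000e-03 -5.02125e+01 -3.56872e+01  7.26000e-02  2.96000e-02
 -2.00000e-04]
tool_pos [ 0.2469 -0.6275  0.2374]
tcp_rot [ 2.0171  0.3848 -2.0178]
contact_force [-0.3021  0.3148 -0.2039]
moment [0.0222 0.0285 0.007 ]
gripper_width 0.088
scene [[370.08563958   0.         248.89929653]
 [  0.         370.08563958 194.47808989]
 [  0.           0.           1.        ]] -0.06057181466681748 [-0.02030551  0.56018185  0.77460028] [-1.1643027   2.31463686 -0.98598509]
top [[446.86113658   0.         254.50448623]
 [  0.         446.86113658 195.202964  ]
 [  0.           0.           1.        ]] -0.1599585421652509 [0.38438159 0.10366637 1.39670964] [-2.13864504  2.13230439 -0.15218382]
```

View pics/scene0.png

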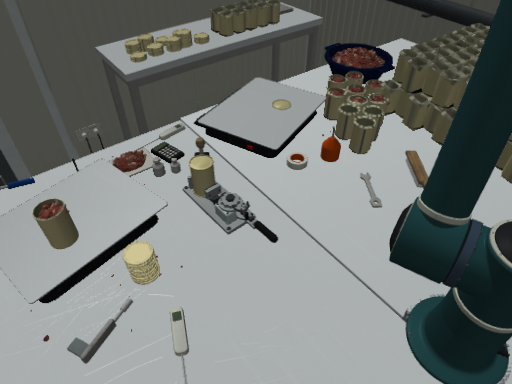

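View pics/top0.png

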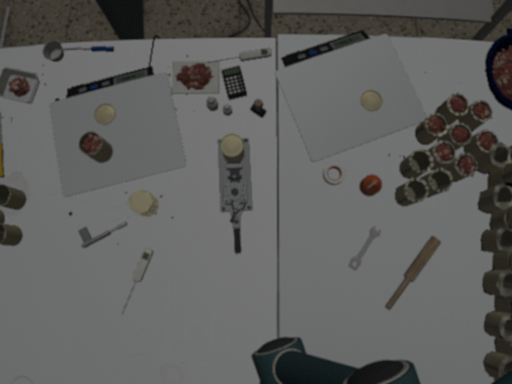

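The scene view shows the clamp at about (220,195), its grip at (265,230), and the can at (202,175). The top view shows the can at (232,147), the screw at about (236,190) and the grip at (237,240). I'll zoom in on both.

Run:
```python
import cv2,numpy as np
a=cv2.imread("pics/scene0.png")[145:255,175:290]; b=cv2.imread("pics/top0.png")[125:260,200:275]
b=np.clip(b.astype(float)*1.8,0,255).astype(np.uint8)
cv2.imwrite("pics/sz.png",cv2.resize(a,None,fx=5,fy=5,interpolation=cv2.INTER_CUBIC))
cv2.imwrite("pics/tz.png",cv2.resize(b,None,fx=4.4,fy=4.4,interpolation=cv2.INTER_CUBIC))
```

```text
(no output)
```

View pics/sz.png

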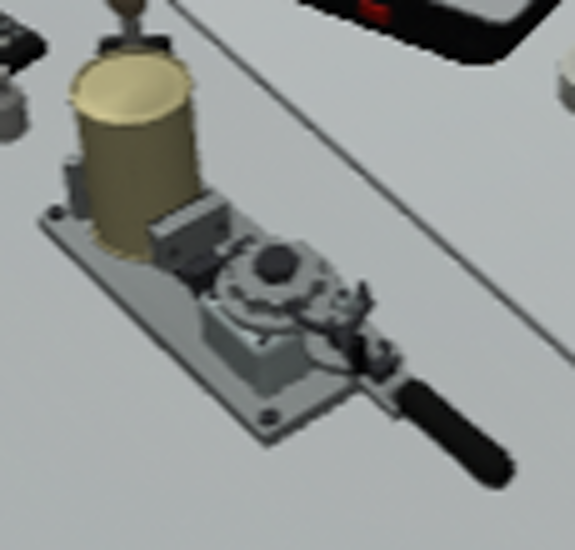

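View pics/tz.png

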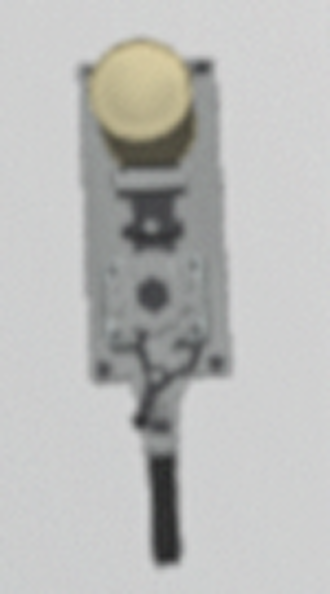

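The zoomed top view shows the hex head at crop (152,295), which is pixel (234.5,192). The grip runs from (162,455) to (167,560). The dark knob at (140,422) sits on the image-left (+y) side, which matches a negative lever angle. Next I'll turn these into positions.

```bash
cat > h.py <<'E'
import numpy as np,cv2
from scipy.spatial.transform import Rotation as R
def ray(c,uv):
    K=np.asarray(c["intrinsics"]);k1=float(c["k1"])
    d=cv2.undistortPoints(np.array([[uv]],float),K,np.array([k1,0,0,0.]))[0,0]
    return np.asarray(c["position"]),R.from_rotvec(c["orientation"]).apply([d[0],d[1],1.])
def onz(c,uv,z):
    o,d=ray(c,uv);return o+d*(z-o[2])/d[2]
def proj(c,P):
    p=R.from_rotvec(c["orientation"]).inv().apply(np.asarray(P)-c["position"])
    q,_=cv2.projectPoints(p.reshape(1,3),np.zeros(3),np.zeros(3),np.asarray(c["intrinsics"]),np.array([float(c["k1"]),0,0,0.]))
    return q[0,0]
def two(c1,u1,c2,u2):
    o1,d1=ray(c1,u1);o2,d2=ray(c2,u2)
    t=np.linalg.lstsq(np.c_[d1,-d2],o2-o1,rcond=None)[0]
    a,b=o1+t[0]*d1,o2+t[1]*d2
    return (a+b)/2,np.linalg.norm(a-b)
E
python3 - <<'E'
from h import *
S=np.load("pics/scene0.npz");T=np.load("pics/top0.npz")
def blob(c,x0,y0,x1,y1,th):
    im=c["image"][y0:y1,x0:x1]; m=(im.max(2)<th).astype(np.uint8)
    n,l,st,ce=cv2.connectedComponentsWithStats(m)
    for i in range(1,n):
        if st[i,4]>10:
            p=np.argwhere(l==i)[:,::-1]+[x0,y0]
            w,v=np.linalg.eigh(np.cov(p.T.astype(float)))
            e=(p-p.mean(0))@v[:,1]
            print(st[i],ce[i]+[x0,y0],v[:,1],e.min(),e.max())
print("S");blob(S,175,145,290,255,45)
print("T");blob(T,200,160,275,260,35)
print(onz(T,(234.5,192),.075),onz(T,(237.5,240.5),.063),onz(T,(200+140/4.4,125+422/4.4),.094))
print("knob S/T",two(S,(175+363/5,145+285/5),T,(200+140/4.4,125+422/4.4)))
print("hex",two(S,(175+278/5,145+262/5),T,(234.5,192)))
print("can",onz(T,(200+140/4.4,125+90/4.4),.119))
E
```

```text
S
[ 60   0  52  13 304] [263.24671053 150.05921053] [-0.99309953 -0.11727459] -22.002964183619078 28.645111701218575
[ 0  6  9  9 47] [179.         154.89361702] [-0.84596121  0.53324444] -4.3936055821874795 4.507061846721625
[28  7  6  3 11] [206.09090909 153.09090909] [-0.9955552  -0.09417982] -1.9862234070829548 3.085732427597119
[35 52 10  7 29] [214.5862069  200.06896552] [-0.97534605  0.22068093] -4.9822378613201055 4.2372384941842745
[52 53  7  4 15] [230.13333333 199.53333333] [-0.9880835  0.1539188] -3.068514862512721 3.013904937739551
[60 64 19 12 58] [245.25862069 214.89655172] [-0.79036042 -0.61264216] -8.632425179586058 11.720483888307811
[ 79  76  24  21 190] [265.37368421 231.20526316] [-0.7557453  -0.65486567] -13.89103905244915 13.96895351389242
T
[35 69  5 23 88] [237.01136364 240.125     ] [0.06509971 0.99787876] -11.232340434336898 10.981391204484922
[0.5996938  0.18023064 0.075     ] [0.45521433 0.17049181 0.063     ] [0.51080365 0.1861007  0.094     ]
knob S/T (array([0.50791055, 0.18468794, 0.13428215]), np.float64(0.003029762688712469))
hex (array([0.59875921, 0.17947426, 0.07752822]), np.float64(0.0015889130289795967))
can [0.73183682 0.18723399 0.119     ]
```

Run:
```python
import cv2,numpy as np
a=cv2.imread("pics/scene0.png")[188:245,215:285]
cv2.imwrite("pics/sz2.png",cv2.resize(np.clip(a*1.5,0,255).astype(np.uint8),None,fx=10,fy=10,interpolation=cv2.INTER_CUBIC))
```

```text
(no output)
```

View pics/sz2.png

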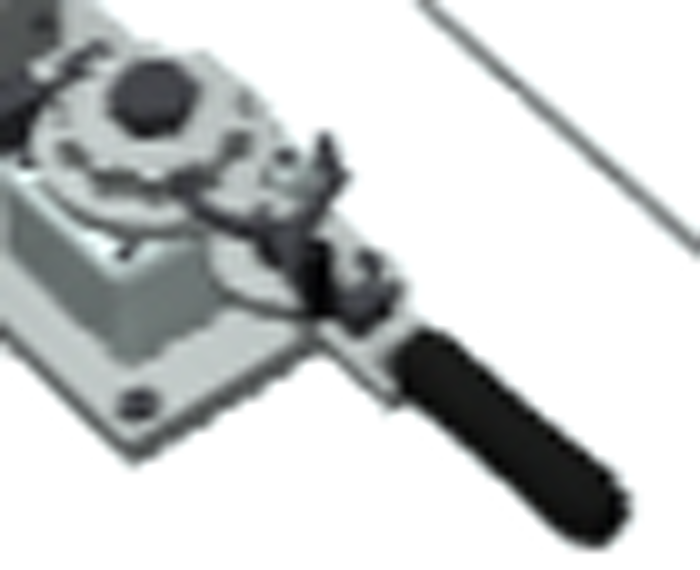

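The zoomed scene view shows the upright black knob at crop (318,242–312), which is pixel (246.8, 212–219). There is also a small dark fitting on the handle at about (251,217). I'll triangulate the knob and check the depth map.

Run:
```python
from h import *
S=np.load("pics/scene0.npz");T=np.load("pics/top0.npz")
print("knob",two(S,(246.8,213.),T,(200+140/4.4,125+422/4.4)))
print("onz S top", onz(S,(246.8,212.5),.094), "bottom",onz(S,(246.8,219),.072))
print("fit",two(S,(251,216),T,(200+160/4.4,125+427/4.4)))
print("grip",two(S,(265.4,231.2),T,(237.,240.1)), onz(T,(237.0,240.1),.063),onz(S,(265.4,231.2),.063))
def dp(c,u,v):
    o,d=ray(c,(u,v)); return o+d*c["z_map"][int(round(v)),int(round(u))]
for uv in [(230,197),(247,214),(247,217),(251,217),(248,205),(265,231),(260,226)]: print(uv,dp(S,*uv).round(3))
for uv in [(234,192),(237,240),(237,236),(237,222),(232,221)]: print(uv,dp(T,*uv).round(3))
# plate axis from top: bed corners bright
```

```text
knob (array([0.51126432, 0.18659785, 0.09366154]), np.float64(0.001271689031255016))
onz S top [0.51289548 0.18618287 0.094     ] bottom [0.51138359 0.18773702 0.072     ]
fit (array([0.50980207, 0.17433357, 0.07588298]), np.float64(0.0017041245350840081))
grip (array([0.45574139, 0.17132414, 0.06429432]), np.float64(0.0016809173353682478)) [0.45639952 0.17199398 0.063     ] [0.4559811  0.17004837 0.063     ]
(230, 197) [0.599 0.18  0.079]
(247, 214) [0.509 0.188 0.093]
(247, 217) [0.509 0.188 0.082]
(251, 217) [0.512 0.174 0.07 ]
(248, 205) [0.552 0.154 0.071]
(265, 231) [0.451 0.175 0.072]
(260, 226) [0.471 0.176 0.073]
(234, 192) [0.599 0.182 0.077]
(237, 240) [0.456 0.171 0.074]
(237, 236) [0.468 0.172 0.072]
(237, 222) [0.51  0.172 0.072]
(232, 221) [0.51  0.185 0.098]
```

The measurements agree with the given sizes:

| Quantity | Position (m) | Check |
|---|---|---|
| Screw axis | (0.599, 0.180) | Head about 77 mm up |
| Grip | (0.456, 0.171) | 143 mm from the axis |
| Can | (0.732, 0.187) | 133 mm from the axis |
| Knob | (0.511, 0.187) | Top at 94 mm, 12 mm to the +y side |

The ratchet angle is about 0. I'll move in now and straddle the knob.

```bash
cat >> h.py <<'E'
SC=np.array([0.599,0.180]);PSI=0.058
def geo(q):
    a=PSI+q; return -np.array([np.cos(a),np.sin(a)]),np.array([np.sin(a),-np.cos(a)])  # outward, ccw tangent
def rot(q,sgn=1):
    d,t=geo(q); x=np.array([0,0,-1.]); y=sgn*np.r_[t,0]; z=np.cross(x,y)
    return R.from_matrix(np.c_[x,y,z]).as_rotvec()
def pt(q,r,z,off=0):
    d,t=geo(q); return np.r_[SC+r*d+off*t,z]
E
python3 - <<'E'
from h import *
from cell import manip,inverse_kinematics as ik
for s in(1,-1):
  for q in(-.8,0,.8): 
    j=ik(pt(q,.145,.047),rot(q,s)); print(s,q,None if j is None else np.round(j,2))
E
```

```text
1 -0.8 None
1 0 [ 0.31  0.12  2.17 -0.    0.85  1.82]
1 0.8 [ 0.09  0.16  2.12 -0.    0.86  0.8 ]
-1 -0.8 [ 0.47  0.25  2.01  0.    0.88 -0.36]
-1 0 [ 0.31  0.12  2.17 -0.    0.85 -1.32]
-1 0.8 [ 0.09  0.16  2.12 -0.    0.86 -2.34]
```

Run:
```python
from h import *
from cell import manip,cams
def F(q=0):
    s=manip.state();d,t=geo(q);f=s["contact_force"];return round(s["clock"],2),np.round([f[:2]@t,f[:2]@d,f[2]],2),np.round(s["tool_pos"],4),round(s["gripper_width"],4)
ko=-.0125 # knob offset along ccw tangent
manip.move_pose(pt(0,.090,.17,ko),rot(0,-1)); print(F())
manip.set_gripper(.040); print(F())
manip.move_linear(pt(0,.090,.080,ko),rate=.12); print(F())
for k in(8,14,20,26,32,38,42):
    manip.move_linear(pt(0,.090,.080,ko+k/1000),rate=.06); print(k,F())
    if k in (26,): cv2.imwrite("pics/s1.png",cams.capture("scene")["image"])
```

```text
(3.12, array([ 0.27, -0.39,  0.2 ]), array([0.5088, 0.1866, 0.1701]), 0.0882)
(3.95, array([-0.06, -0.11,  0.57]), array([0.5084, 0.1873, 0.17  ]), 0.0402)
(4.85, array([-0.13, -0.1 ,  0.05]), array([0.5091, 0.1875, 0.0806]), 0.0398)
8 (5.13, array([ 0.26,  0.49, -0.55]), array([0.5094, 0.179 , 0.0808]), 0.0398)
14 (5.38, array([-0.43,  0.44, -0.13]), array([0.5093, 0.173 , 0.0802]), 0.0399)
20 (5.63, array([-0.47, -0.86,  0.25]), array([0.5095, 0.1669, 0.0799]), 0.0401)
26 (5.88, array([ 0.12, -0.82,  0.28]), array([0.5099, 0.1609, 0.0799]), 0.0399)
32 (6.18, array([ 0.86, -1.32,  0.14]), array([0.5103, 0.155 , 0.08  ]), 0.0398)
38 (6.43, array([ 0.19,  0.29, -0.09]), array([0.5106, 0.149 , 0.08  ]), 0.0397)
42 (6.68, array([ 0.39,  0.61, -0.13]), array([0.5109, 0.1451, 0.08  ]), 0.0401)
```

Run:
```python
from h import *
from cell import manip,cams
manip.move_linear(pt(0,.090,.080,.0195),rate=.1)
manip.move_linear(pt(0,.090,.13,.0195),rate=.2)
manip.move_linear(pt(0,.150,.13,0),rate=.2)
c=cams.capture("scene");np.savez("pics/s2.npz",**c)
a=c["image"][160:255,190:300];cv2.imwrite("pics/s2.png",cv2.resize(np.clip(a*1.5,0,255).astype(np.uint8),None,fx=6,fy=6,interpolation=cv2.INTER_CUBIC))
a=cams.capture("top")["image"][125:260,190:285];cv2.imwrite("pics/t2.png",cv2.resize(np.clip(a*1.8,0,255).astype(np.uint8),None,fx=4.4,fy=4.4,interpolation=cv2.INTER_CUBIC))
print(manip.state()["clock"])
```

```text
7.9
```

View pics/s2.png

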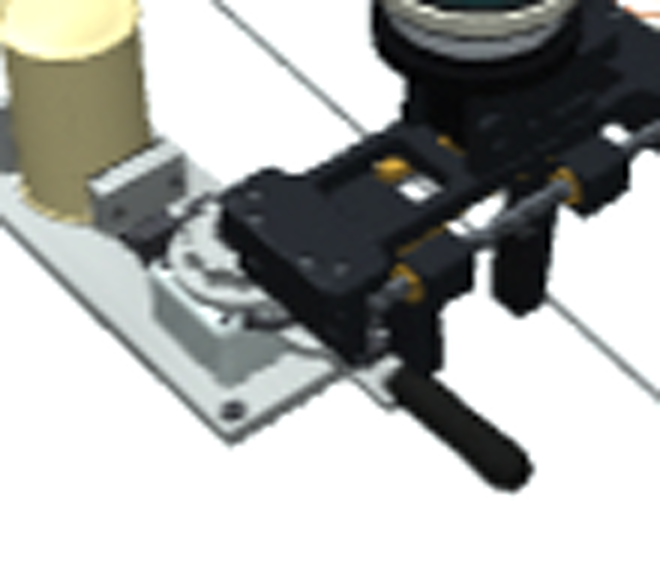

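View pics/t2.png

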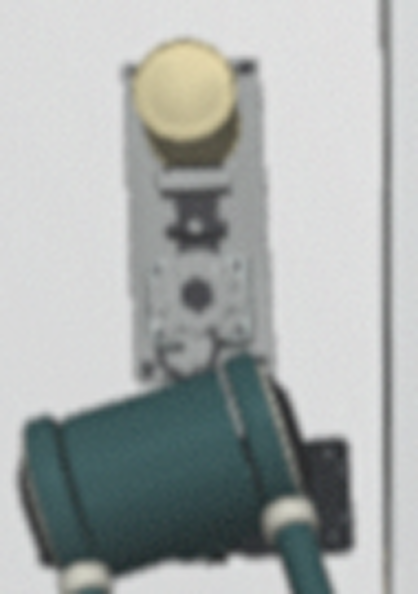

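The gripper hides the knob in both views. I'll step aside to see it, because a clockwise swing before the flip would tighten the clamp.

```bash
cat > look.py <<'E'
from h import *
from cell import manip,cams
import sys
def look(n):
    c=cams.capture("scene");np.savez(f"pics/s{n}.npz",**c)
    A=cv2.resize(np.clip(c["image"][160:255,185:285]*1.5,0,255).astype(np.uint8),None,fx=4,fy=4,interpolation=cv2.INTER_CUBIC)
    c=cams.capture("top");np.savez(f"pics/t{n}.npz",**c)
    B=cv2.resize(np.clip(c["image"][155:250,195:280]*1.8,0,255).astype(np.uint8),None,fx=4,fy=4,interpolation=cv2.INTER_CUBIC)
    cv2.imwrite(f"pics/l{n}.png",np.hstack([A,B]))
E
python3 - <<'E'
from look import *
manip.move_linear(pt(0,.150,.15,.2),rate=.3)
look(3);print(manip.state()["clock"])
E
```

```text
8.8167
```

View pics/l3.png

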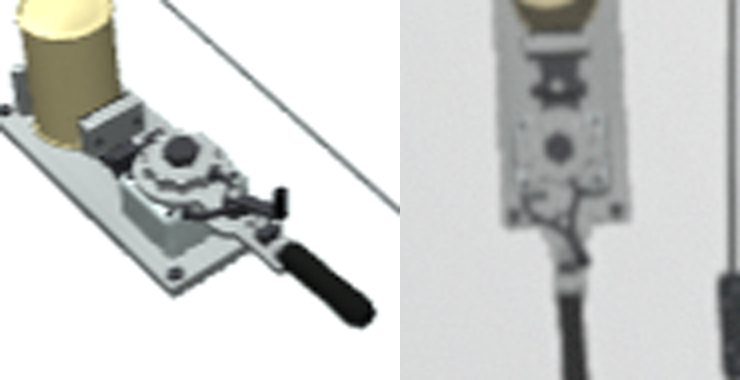

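The lever is flipped. In the right panel (top view) the knob is at (582,262), on the other side of the handle, and in the left panel it stands at (280,203). The handle is still at about 0. Next I'll straddle the grip, swing it freely clockwise to -0.8, then drive counter-clockwise and watch the force.

```bash
cat > sw.py <<'E'
from look import *
RR=.146;Z=.047
def force(q,n=4,dt=.04):
    d,t=geo(q);L=[]
    for _ in range(n):
        manip.dwell(dt);L.append(manip.state()["contact_force"])
    f=np.mean(L,0);return np.round([f[:2]@t,f[:2]@d,f[2]],2)
def go(q,rate=.1): manip.move_linear(pt(q,RR,Z),rate=rate,rot=rot(q,-1))
def ck(): return round(manip.state()["clock"],2)
E
python3 - <<'E'
from sw import *
manip.move_linear(pt(0,RR,.15),rate=.3)
manip.set_gripper(.032)
print("air",force(0))
manip.move_linear(pt(0,RR,Z),rate=.12)
print(ck(),force(0))
for q in (-.1,-.2,-.4,-.6,-.8):
    go(q,.12 if q<-.2 else .06);f=force(q,2); print(ck(),q,f,manip.state()["gripper_width"].round(4))
    if f[0]>5.5 : print("STOP");break
E
```

```text
air [-0.08 -0.41 -0.  ]
11.14 [ 0.33 -0.51 -0.09]Traceback (most recent call last):
  File "<stdin>", line 8, in <module>
AttributeError: 'float' object has no attribute 'round'
```

Run:
```python
from sw import *
print(ck(),force(-.1,2))
for q in (-.2,-.4,-.6,-.8):
    go(q,.12 if q<-.2 else .06);f=force(q,2); print(ck(),q,f,round(manip.state()["gripper_width"],4))
    if f[0]>5.5 : print("STOP");break
```

```text
11.78 [-0.27  0.21  0.55]
12.34 -0.2 [-0.34  0.01  0.94] 0.0322
12.82 -0.4 [ 0.3  -0.27  0.23] 0.0322
13.29 -0.6 [-0.01 -0.04  0.06] 0.0318
13.77 -0.8 [ 0.5   0.12 -0.02] 0.0322
```

Run:
```python
from sw import *
for q in (-.6,-.4,-.2,-.05,.1):
    go(q,.1);f0=manip.state()["contact_force"]@np.r_[geo(q)[1],0];f=force(q,3); print(ck(),q,round(f0,2),f,round(manip.state()["gripper_width"],4))
    if f[0]<-4 : print("STOP");break
```

```text
14.33 -0.6 0.18 [-0.3   0.02  0.56] 0.032
14.9 -0.4 -0.56 [-0.24  0.11 -0.31] 0.0316
15.47 -0.2 -0.67 [0.05 0.03 0.09] 0.0319
15.96 -0.05 -0.14 [-0.06 -0.16 -0.07] 0.0319
16.45 0.1 0.33 [ 0.28 -0.11  0.72] 0.0321
```

Held force is near zero. I'll check that the handle is really following.

Run:
```python
from sw import *
look(4);print(ck())
```

```text
16.55
```

View pics/l4.png

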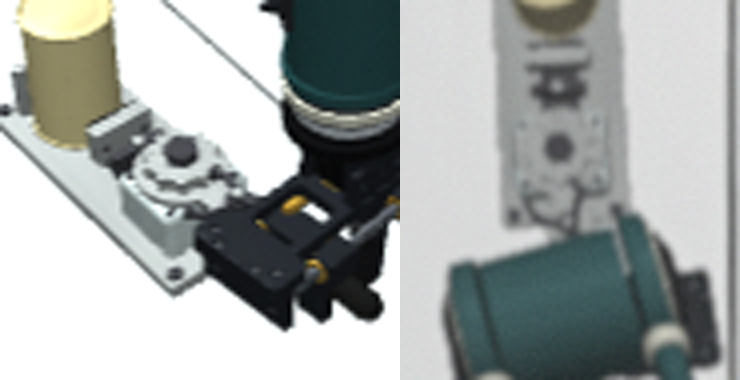

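The grip is between the fingers and the jaw has drawn off the can: its top edge in the top view moved from row 45 to about 50–55. I'll continue in small steps and feel for the stop.

```bash
cat > drive.py <<'E'
from sw import *
def drive(qs,lim=2.2):
    for q in qs:
        go(q,.06);f0=manip.state()["contact_force"]@np.r_[geo(q)[1],0];f=force(q,4,.03); print(ck(),round(q,3),round(f0,2),f)
        if f[0]<-lim: print("FELT");return q
E
python3 - <<'E'
from drive import *
print(drive(np.arange(.15,.815,.05)))
look(5)
E
```

```text
16.96 0.15 0.2 [-0.1   0.27  0.38]
17.37 0.2 -1.13 [-0.94 -0.03 -0.03]
17.77 0.25 -0.39 [-0.17  0.21  0.14]
18.18 0.3 -0.2 [-0.32  0.27 -0.06]
18.59 0.35 -0.96 [-0.44  0.15  0.04]
19.0 0.4 -1.24 [-0.01 -0.3  -0.08]
19.41 0.45 -0.99 [-0.85  0.29  0.  ]
19.82 0.5 -1.06 [-0.29  0.57  0.49]
20.23 0.55 -1.18 [-0.25  0.14 -0.3 ]
20.63 0.6 -1.32 [-0.36  0.66  0.29]
21.04 0.65 -0.44 [-0.58  0.42  0.34]
21.45 0.7 -0.11 [-0.92  0.22 -0.2 ]
21.86 0.75 -0.86 [-0.46 -0.32  0.13]
22.27 0.8 -1.01 [-0.28  0.05  0.26]
None
```

View pics/l5.png

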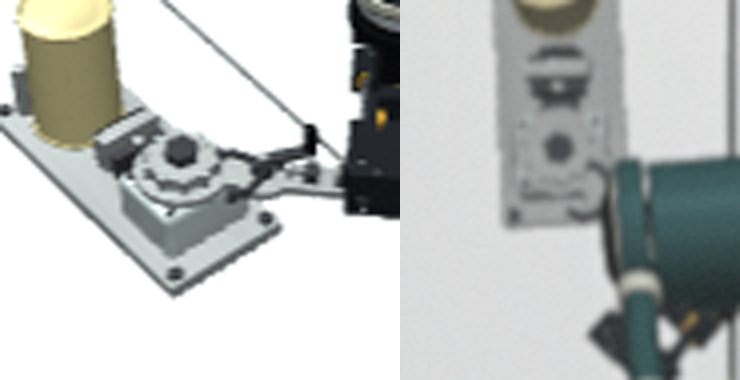

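The jaw moved back about 17 mm, roughly 1.1 rad, without reaching the stop. The lever is still over on the loosening side (knob at (310,140) in the left panel). I'll zoom in on the gap and make the return stroke.

Run:
```python
from drive import *
c=np.load("pics/s5.npz")["image"][175:215,195:245];d=np.load("pics/t5.npz")["image"][155:205,210:260];
A=cv2.resize(np.clip(c*2.,0,255).astype(np.uint8),(400,320),interpolation=cv2.INTER_CUBIC)
B=cv2.resize(np.clip(d*2.4,0,255).astype(np.uint8),(320,320),interpolation=cv2.INTER_CUBIC)
cv2.imwrite("pics/gap5.png",np.hstack([A,B]))
for q in (.7,.5,.3,.1,-.1,-.3,-.5,-.65,-.8):
    go(q,.12);f=force(q,1); 
    if f[0]>4.5 : print("STOP",q,f);break
print(ck(),q,f)
```

```text
26.03 -0.8 [-0.1   0.08  0.5 ]
```

View pics/gap5.png

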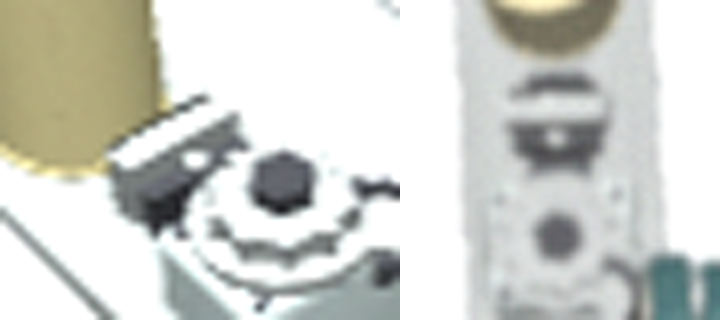

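The stop can't be resolved in this crop, so the second stroke goes by feel in small steps.

Run:
```python
from drive import *
print(drive(np.r_[-.72,np.arange(-.67,.815,.05)],1.7))
```

```text
26.51 -0.72 0.36 [-0.59  0.18  0.  ]
26.92 -0.67 0.39 [ 0.55  0.05 -0.28]
27.32 -0.62 -0.95 [-0.15 -0.02  0.07]
27.73 -0.57 0.05 [ 0.15 -0.14 -0.32]
28.14 -0.52 0.54 [ 0.12 -0.01 -0.01]
28.55 -0.47 -0.39 [-0.86 -0.29  0.17]
28.96 -0.42 -0.08 [-0.52 -0.35  0.49]
29.37 -0.37 -1.11 [-0.74 -0.77  0.69]
29.77 -0.32 -1.0 [-0.76 -0.47 -0.26]
30.18 -0.27 -2.43 [-1.96 -0.47  0.06]
FELT
-0.2699999999999997
```

Run:
```python
from drive import *
print(force(-.27,8,.05))
q=-.27
while q<.1:
    q+=.02; go(q,.04); f=force(q,8,.04); print(ck(),round(q,3),f)
    if f[0]<-4.6: break
```

```text
[-2.24 -0.22 -0.26]
31.17 -0.25 [-4.54 -0.29 -0.44]
31.75 -0.23 [-5.02 -0.66 -0.86]
```

Run:
```python
from drive import *
print(ck(),force(-.23,15,.05)); look(6)
```

```text
31.75 [-5.14 -0.37 -0.55]
```

View pics/l6.png

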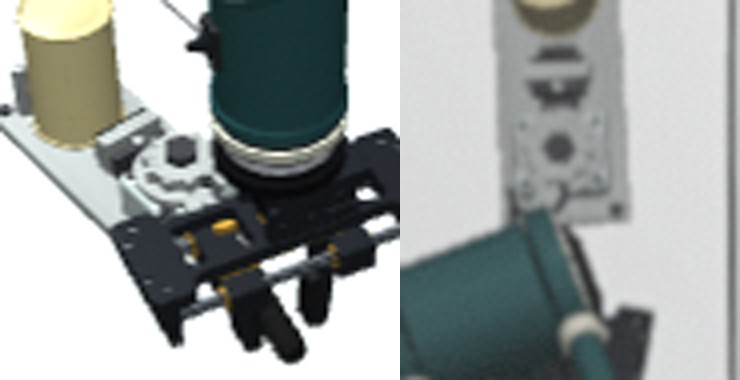

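The held force is steady at 5.1 N, rising about 0.33 N/mm since contact. The jaw is back about 21 mm (1.4 rad), which is within the expected 1.0–1.8 rad. Now I'll relax gently, open and lift off.

Run:
```python
from drive import *
for q in(-.26,-.29,-.32,-.35):
    go(q,.05); f=force(q,5,.03); print(ck(),q,f)
    if f[0]>-.5: break
manip.set_gripper(.05); print(ck(),force(q,6,.04))
manip.move_linear(pt(q,RR,.16),rate=.15)
manip.move_linear(pt(q,RR+.02,.20,.22),rate=.3)
look(7); print(ck(),force(q))
```

```text
33.02 -0.26 [-4.67 -0.23 -0.49]
33.43 -0.29 [-2.59 -0.22 -0.56]
33.85 -0.32 [-0.22  0.08  0.15]
34.31 [-0.34 -0.12  0.21]
36.46 [-0.07  0.23 -0.02]
```

View pics/l7.png

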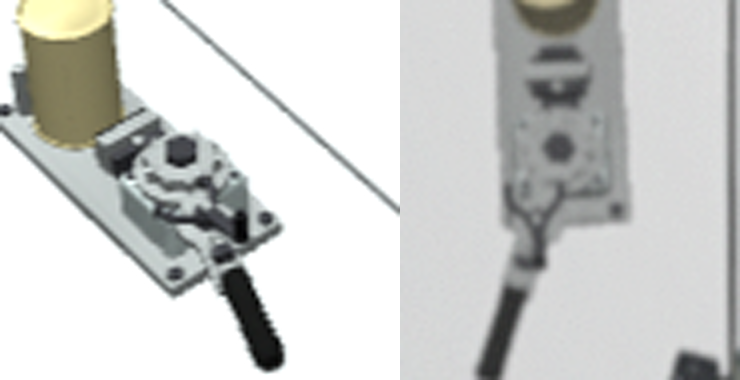

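The handle rests at about -0.3. The knob at (540,262) in the right panel is still to the right of the handle line at (525,262), the loosening side, and the can looks unmoved. Before handing in, I'll check numerically that the jaw did not spring back and the can stayed put.

Run:
```python
from h import *
C={k:np.load(f"pics/t{k}.npz") for k in(3,5,6,7)}
for k in C:
    g=C[k]["image"][165:182,229:239].astype(float).mean(2).mean(1)
    print(k,g.round(0).astype(int))
def shift(a,b,x0,y0,x1,y1):
    f=lambda c:np.float32(c["image"][y0:y1,x0:x1].mean(2)); return np.round(cv2.phaseCorrelate(f(a),f(b),cv2.createHanningWindow((x1-x0,y1-y0),cv2.CV_32F))[0],2)
print("jaw 6->7",shift(C[6],C[7],222,162,246,184),"jaw 5->7",shift(C[5],C[7],222,162,246,184))
S={k:np.load(f"pics/s{k}.npz") for k in(3,6,7)};S0=np.load("pics/scene0.npz");T0=np.load("pics/top0.npz")
print("can",shift(T0,C[7],216,130,248,160),shift(S0,S[7],186,148,218,190))
```

```text
3 [93 89 75 52 41 44 47 48 49 52 56 56 48 38 39 49 61]
5 [81 68 51 46 63 85 93 91 78 57 50 54 48 37 39 49 61]
6 [80 68 52 43 45 66 86 92 87 74 59 53 47 37 39 49 61]
7 [79 67 51 43 45 65 85 90 86 73 58 53 47 37 38 49 61]
jaw 6->7 [0.   0.06] jaw 5->7 [0.04 0.37]
can [-0.08  0.11] [0.03 0.45]
```

Run:
```python
from cell import order,manip
order.close_job(); print(manip.state()["clock"])
```

```text
the job is handed in; nothing more can be done
the job is handed in; nothing more can be done
```

I flipped the direction lever to the loosening side, wound the jaw off the can in two handle strokes, and handed the job in at about 37 s of the 67 s allowed. I pressed it against the stop with a steady 5.1 N at the grip, relaxed to about 0 N, opened the fingers and moved the arm clear.

**Last checks:**
- **Stop:** over the last 13 mm of swing the force rose about 0.33 N/mm, close to the 0.3 N/mm expected. Single steps were uneven: 2.2 N, then 4.5 N, then 5.0 N. The jaw-to-stop gap could not be resolved in the pictures, so contact rests on this force and on about 21 mm of jaw travel (1.4 rad, within the expected 1.0–1.8).
- **Jaw after release:** it did not spring back (0.06 px between the pressed and released pictures).
- **Lever:** the knob is still on the loosening side, about 11 mm off the handle line.
- **Can:** it moved about 0.1 px in the top view, well under a millimetre. The scene view gave 0.45 px, but that crop also takes in the jaw, which moved.
- **Other objects:** I did not measure the spanner and lid stack afterwards; the arm worked well clear of the lid stack, and I did not check the spanner's distance.

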